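# Fit the keyed spindle into the free hub of the bench drive and hold it home

## Task

Lift the keyed spindle out of its storage block and push it, upright, into whichever of the drive's two hubs is open (the other is closed by a blind cap), turning it until its key slips into the keyway and the flange sits flush on the hub. A spring in the hub pushes it back out, so keep hold of the spindle and keep pushing it fully home: finish while holding it there, without letting go. Leave the tin, the brass weight and the brown bottle where they are.

Things in the scene. Friction and masses are not known exactly. Their poses are not given: they have to be found in the camera images.
- spindle_grip (a point): Centre of the loose keyed spindle's black grip (0.2 to 0.3 kg in all, standing upright in the storage block, z up along its axis). The grip is a block 36 mm along x, 22 mm along y, 40 mm high: hold it across its flat sides, closing along y. Directly under the grip, 20 mm below this point, is the top of a round steel flange 50 mm across and 8 mm thick.
- spindle_seat (a point): On the spindle's axis, centre of the flange's underside, 28 mm below spindle_grip; same axes. Below it is a round shaft 20 mm in diameter and 42 mm long with a slightly tapered tip. The key runs from the flange 28 mm down the shaft; the last 14 mm is a plain round pilot.
- spindle_key (a point): On the outer face at the lower end of the key, 14.5 mm from the spindle's axis on its -x side, 28 mm below spindle_seat; same axes. The key is 6 mm wide (its lowest 3 mm narrowed to 4 mm). A small brass pin on the flange, 20 mm from the axis to -x, shows from above where the key is.
- stand: Fixed aluminium storage block, 90 x 90 mm, 56 mm high, origin at the centre of its underside, with an upright hole 34 mm in diameter. The spindle hangs in it, flange on the top, the key pointing to the block's -x side within 0.3 rad; lift it straight up by more than 42 mm to bring it out.
- drive: Fixed grey bench drive, 260 mm along y, 130 mm along x, deck 60 mm high; origin at the centre of its underside; black control strip on its front (-x). Two like steel hubs 150 mm apart stand 10 mm out of the deck. They are held by the gearbox and do not turn by hand force.
- mouth_left (a point): Centre of the bore at the flat upper face of the left hub (+y of the drive), face 70 mm above the bench. Axes are the drive's. Bore 22 mm in diameter, with a straight keyway 9 mm wide reaching 16 mm from the axis, open at the top. Seen from above it points to the drive's front (-x) within 0.6 rad either way; it differs each time and is not reported.
- mouth_right (a point): The same for the right hub (-y of the drive). In either hub, while the key is not over the keyway, the pilot goes in 14 mm and the key then rests on the face (flange underside 28 mm above the face). With the key over the keyway the shaft slides down freely until its tip meets the ejector.
- ejector_left (a joint): Spring ejector, a brass pin in the bottom of the left bore: 0 when up (its top 34 mm below the hub's face), grows as pressed, in m. With the spindle home it is pressed 0.008; the spring takes 5 N at first, 10 N then. If let go, the spindle rises several mm.
- ejector_right (a joint): The same spring ejector in the right hub.
- blind_cap: Round closed grey plastic cap, 76 mm in diameter, 24 mm high, fixed on the deck over one of the two hubs and covering it; origin at the centre of its underside, on the hub's axis. Round the other, open hub stands a fixed grey guard ring, 76 mm outside, 65 mm inside, its top 4 mm above the hub's face.
- tin_center (a point): Centre of a loose aluminium tin, 64 mm in diameter, 42 mm high, on the bench; to be left alone.
- weight_center (a point): Half-way up a loose brass weight with a knob, 26 mm in diameter, 36 mm high, on the bench between robot and drive; to be left alone.
- bottle_center (a point): Half-way up a loose brown bottle, 47 mm in diameter, 87 mm high, behind the drive; to be left alone.
Things that resemble listed ones, but are neither listed nor needed, are in the scene too. What is shaped like the part that bears spindle_grip but orange or pink is not meant.

How it is judged:
By the outcome, as a careful person would: the job done as asked, in the order asked, and still so for the second after the job is handed in, while the arm keeps its last pose, push and grip.
It also fails if it takes over 58 s, if anything falls off the work surface, if the arm or the gripper's body presses on something with over 40 N, if the wrist force passes 120 N, or if a joint passes its speed limit or range.

## Robot

A 6-joint arm with a two-finger parallel gripper is mounted at the origin on a cart in front of the work surface, level with it; the furniture and walls round the work are solid. World frame = base frame: x ahead of the robot, y to its left, z up, the work surface at z = 0. Lengths are in m, angles in degrees, forces in N, time in s.
With the tool pointing down it reaches from about 0.275 to 0.725 m from the base axis. Payload 5.6 kg.
Tool frame: the origin (TCP) lies at the very end of the fingers, on their centre line; the grasp point (between the pads) lies 19 mm behind it; z points along the fingers, y is the line along which they close (so a half turn about z gives the same grasp; the last joint's range is limited). The gripper opens to 85 mm and grips with 20 to 120 N. Pads are 22 mm wide; open, the fingers measure 114 mm over their backs; the gripper's body (76 mm by 85 mm) begins 54 mm behind the grasp point. The pads swing forward as they close: fully open they stand 13 mm farther back than shut.
Start: joints at [-48.094, 14.616, 6.199, 0, -81.583, -16.306], TCP at [0.238, -0.496, 0.202] pointing down, gripper open.
Joint ranges: [-168.99, 168.99], [-69.2, 112.95], [-62.41, 85.93], [-164.36, 98.24], [-168.68, -3.75], [-174.98, 174.98]. Speed limits (degrees/s): [147.25, 147.25, 180, 180, 180, 180].

## Interface

Orientations are given as a 3x3 rotation matrix whose columns are the frame's x, y, z axes.
In Python, from workcell import ctrl, get_image gives the robot as it stands.
- The arm moves only by the tool play_rows, never from a script. Its argument "series" is a list of rows, each an object with "travel": the shift along the tool's x, y, z in units of 0.15 m (1.0 is 0.15 m), a list of three; "yaw": the turn about the tool's z in units of 45 degrees (1.0 is 45 degrees). In form: [{"travel": [x, y, z], "yaw": yaw}, ...]. A call has 1 to 5 rows; each row is the pose to reach, as a shift and turn from the pose commanded when the call began, along the tool's axes at that moment; what a row does not reach only later rows make up. A row lasts 1/12 s, in which the tool goes at most 41.7 mm and 7.16 degrees, less where a joint would pass 70% of its speed; a pose out of reach is approached as far as the arm can. A call with a number of a shift or a turn outside -1 to 1 is refused whole. A call with a gripper value outside its range is refused whole. "fingers" is the opening, from -1 (shut) to 1 (fully open), set as the call begins (left out, the last holds). The fingers move at their own pace and stop on an object; "squeeze" is the grip in N (left out, the last holds). Time passes only in rows, so rows that repeat a pose let the fingers close. It gives the time, the measured TCP pose, the force, the opening and the grip force at its end, in the units of the state.
- ctrl.observe(): the state, without advancing time (a new reading comes with each control period).
- get_image(name): name is "side" or "top" or "wrist"; returns a dict with "frame" (384x512x3 uint8, red, green, blue), "fx", "fy", "cx", "cy" (pixels), "world_from_camera" (4x4, takes a point from camera to world coordinates); the wrist camera has in their place "hand_eye" (4x4, takes a point from camera to tool coordinates, whose origin is the TCP and whose axes are the flange's). Camera axes: x right, y down, z forward; pixel columns grow to the right and rows downward; lengths in m; the calibration is good to about 2 mm. A picture is of the moment at which its call begins: read the wrist's pose just before it. There is no depth.
- ctrl.job_done(): hands the job in; it is judged then, once.
The state is a dict: "time": time; "qpos": joint angles; "dq": joint speeds; "joint_efforts": joint torques, N m; "tcp_pos": TCP position; "tool_rot": TCP orientation; "wrist_force": force on the tool from outside, world axes, zero at the start; "ft_torque": the same for the moment, N m; "grip_width": finger opening in m; "grip_force": force on a finger pad.
Only numpy, scipy, OpenCV 4.12 (cv2) and the standard library are available. Lean on these libraries where they do the work, as an engineer would, in place of code of your own. Each camera call takes 0.05 s, during which the arm holds its last target. There are 200 camera calls.

## Working session

There is one attempt and no reset: what is moved stays moved. The work goes in short steps, Python scripts to look and compute and a tool call to move; the robot and the scene stay as the last step left them, time stands still between calls to the robot, and variables do not carry over. Pictures are saved under pics/ and viewed, at most 10 in all, crops included, and the job is handed in when it is done.

Besides the shell and the picture viewer there is one more tool, called after "Emit:" by a JSON object that holds its "method" and its "body", one argument or row to a line. play_rows: Moves the arm, as the interface text tells. Shifts and turns lie within -1 to 1; 1 stands for 0.15 m of shift or 45 degrees of turn. Its arguments: {"type":"object","properties":{"series":{"type":"array"},"fingers":{"type":"number"},"squeeze":{"type":"number"}},"required":["series"]}

```bash
mkdir -p pics; cat > h.py <<'E'
import numpy as np, cv2
from workcell import ctrl, get_image
def cam(n):
    s=ctrl.observe(); d=get_image(n)
    if n=="wrist":
        T=np.eye(4);T[:3,:3]=np.array(s["tool_rot"]);T[:3,3]=s["tcp_pos"]
        d["T"]=T@np.array(d["hand_eye"])
    else: d["T"]=np.array(d["world_from_camera"])
    return d
def ray(d,u,v):
    r=d["T"][:3,:3]@np.array([(u-d["cx"])/d["fx"],(v-d["cy"])/d["fy"],1]); return d["T"][:3,3],r
def onz(d,u,v,z):
    o,r=ray(d,u,v); return o+r*(z-o[2])/r[2]
def proj(d,p):
    q=np.linalg.inv(d["T"])@np.r_[p,1]; return d["fx"]*q[0]/q[2]+d["cx"],d["fy"]*q[1]/q[2]+d["cy"]
def save(d,n): cv2.imwrite("pics/"+n,cv2.cvtColor(d["frame"],cv2.COLOR_RGB2BGR))
E
python3 - <<'E'
from h import *
import pickle
t=cam("top");s=cam("side")
pickle.dump((t,s),open("ts.pkl","wb"))
im=np.vstack([t["frame"]]); save(t,"top1.png"); save(s,"side1.png")
print(t["T"].round(3),t["fx"],s["T"].round(3)); print(ctrl.observe())
E
```

```text
[[ 0.024 -0.99   0.141  0.448]
 [-0.999 -0.02   0.03   0.095]
 [-0.027 -0.141 -0.99   0.943]
 [ 0.     0.     0.     1.   ]] 366.87972360292 [[ 0.994 -0.047  0.094  0.493]
 [-0.103 -0.619  0.779 -0.712]
 [ 0.021 -0.784 -0.62   0.738]
 [ 0.     0.     0.     1.   ]]
{'time': 0.1, 'qpos': array([-4.80945227e+01,  1.46507432e+01,  6.13845058e+00, -2.45361213e-02,
       -8.15822272e+01, -1.63043708e+01]), 'dq': array([ 0.08005328, -0.09379579,  0.10909298,  0.06622725, -0.0076609 ,
        0.01398228]), 'joint_efforts': array([-2.61247333e-03, -3.87604845e+01,  2.38471699e+01,  5.37790686e+00,
       -3.84118612e-03, -4.61702058e-06]), 'tcp_pos': array([ 0.23748306, -0.49555133,  0.20157784]), 'tool_rot': array([[-9.01851397e-01, -4.32045644e-01, -7.86538804e-04],
       [-4.32046356e-01,  9.01850134e-01,  1.51070038e-03],
       [ 5.66486047e-05,  1.70224848e-03, -9.99998550e-01]]), 'wrist_force': array([-0.03184859,  0.52368463,  0.13842675]), 'ft_torque': array([ 0.02332146, -0.04838515,  0.00471293]), 'grip_force': 0.0, 'grip_width': 0.08558988448317514}
```

View pics/top1.png

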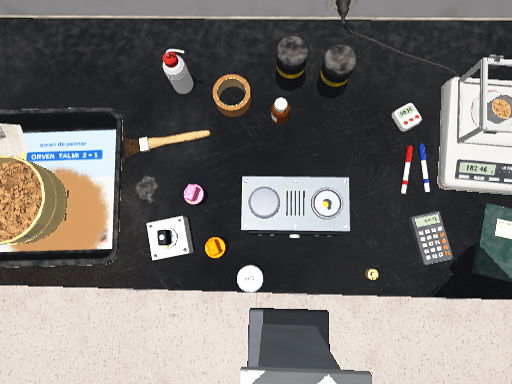

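View pics/side1.png

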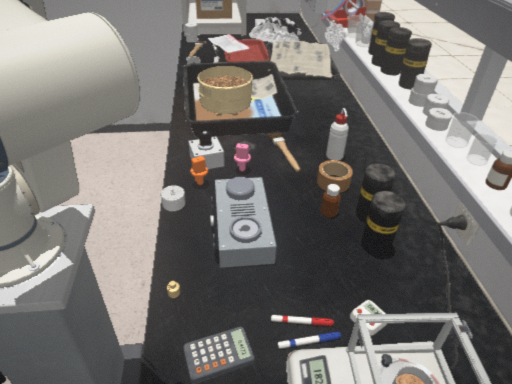

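Top view: candidates for the spindle are black in the silver block at (167,238), orange at (215,247) and pink at (194,193). The black one in the block fits the description. The blind cap is on the left hub (264,202) and the open hub is the right one (327,204). The tin is at (250,279), the weight at (372,274) and the bottle at (281,110).

```bash
python3 - <<'E'
from h import *
import pickle
t,s=pickle.load(open("ts.pkl","rb"))
a=cv2.resize(t["frame"][205:270,140:230],None,fx=6,fy=6,interpolation=cv2.INTER_CUBIC)
b=cv2.resize(s["frame"][120:180,180:260],(540,390)[:2],interpolation=cv2.INTER_CUBIC)[:200]
save({"frame":np.vstack([a,b])},"crop1.png")
print("stand top",onz(t,170,237,.056),"grip top",onz(t,166,237,.104),"hub",onz(t,327,204,.07),"tin",onz(t,250,278,.042),"weight",onz(t,372,273,.036))
g=cv2.cvtColor(t["frame"],cv2.COLOR_RGB2GRAY)
m=(g>120).astype(np.uint8)
for nm,(x0,y0,x1,y1),z in (("stand",(140,210,195,265),.056),("drive",(235,172,355,236),.06)):
    k=np.zeros_like(m);k[y0:y1,x0:x1]=m[y0:y1,x0:x1]
    c=max(cv2.findContours(k,0,2)[0],key=cv2.contourArea)
    r=cv2.minAreaRect(c);print(nm,r,[onz(t,*p,z).round(4).tolist() for p in cv2.boxPoints(r)])
E
```

```text
stand top [0.46527734 0.33342229 0.056     ] grip top [0.4641314  0.32972858 0.104     ] hub [ 0.55199488 -0.04262361  0.07      ] tin [0.37220772 0.13769398 0.042     ] weight [ 0.39124395 -0.15535804  0.036     ]
stand ((167.23077392578125, 237.6538543701172), (38.242645263671875, 39.0271110534668), 78.69007110595703) [[0.4983, 0.3984, 0.056], [0.5191, 0.3056, 0.056], [0.4293, 0.2826, 0.056], [0.4089, 0.3741, 0.056]]
drive ((295.0, 203.0), (54.0, 108.0), 90.0) [[0.6179, 0.1657, 0.06], [0.6229, -0.0976, 0.06], [0.4919, -0.0963, 0.06], [0.4859, 0.1616, 0.06]]
```

View pics/crop1.png

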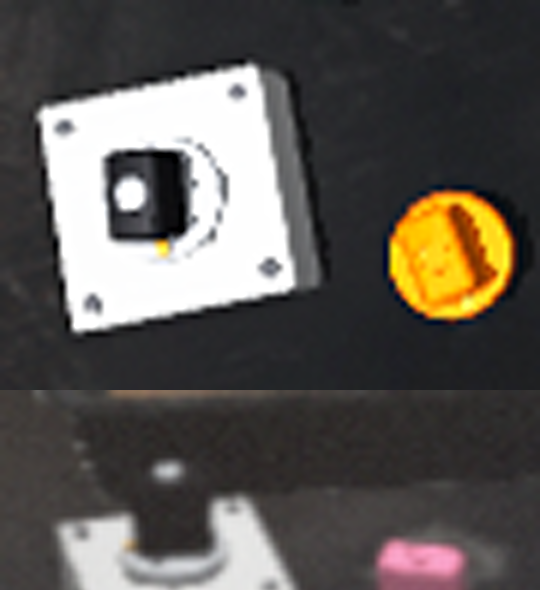

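The crop confirms a black grip with a steel flange and a brass pin towards -x, in the aluminium block. I'll fly there.

Emit:
{"method": "play_rows", "body": {
  "series": [
    {"travel": [-0.8,1,-0.3],"yaw": 0.45},
    {"travel": [-0.8,1,-0.3],"yaw": 0.45},
    {"travel": [-0.8,1,-0.3],"yaw": 0.45},
    {"travel": [-0.8,1,-0.3],"yaw": 0.45},
    {"travel": [-0.8,1,-0.3],"yaw": 0.45}
  ],
  "fingers": 1
}}

```text
time: 0.52
tcp_pos: [0.2807, -0.307, 0.2474]
tool_rot: [[-0.996, -0.092, -0.0], [-0.092, 0.996, 0.001], [0.0, 0.001, -1.0]]
wrist_force: [1.7, 0.4, 0.6]
grip_width: 0.0856
grip_force: 0.0
```

Emit:
{"method": "play_rows", "body": {
  "series": [
    {"travel": [-0.5,1,0],"yaw": 0},
    {"travel": [-0.5,1,0],"yaw": 0},
    {"travel": [-0.5,1,0],"yaw": 0},
    {"travel": [-0.5,1,0],"yaw": 0}
  ]
}}

```text
time: 0.85
tcp_pos: [0.3412, -0.1515, 0.2474]
tool_rot: [[-0.996, -0.093, 0.0], [-0.093, 0.996, 0.0], [-0.0, 0.0, -1.0]]
wrist_force: [0.6, -0.8, 0.6]
grip_width: 0.0854
grip_force: 0.0
```

Emit:
{"method": "play_rows", "body": {
  "series": [
    {"travel": [-0.4,1,0],"yaw": 0},
    {"travel": [-0.4,1,0],"yaw": 0},
    {"travel": [-0.4,1,0],"yaw": 0},
    {"travel": [-0.4,1,0],"yaw": 0}
  ]
}}

```text
time: 1.18
tcp_pos: [0.3869, 0.0039, 0.2473]
tool_rot: [[-0.996, -0.094, 0.0], [-0.094, 0.996, 0.0], [-0.0, 0.0, -1.0]]
wrist_force: [1.3, -0.2, 0.8]
grip_width: 0.0854
grip_force: 0.0
```

Emit:
{"method": "play_rows", "body": {
  "series": [
    {"travel": [-0.4,1,0],"yaw": 0},
    {"travel": [-0.4,1,0],"yaw": 0},
    {"travel": [-0.4,1,0],"yaw": 0},
    {"travel": [-0.4,1,0],"yaw": 0}
  ]
}}

```text
time: 1.52
tcp_pos: [0.4327, 0.1589, 0.247]
tool_rot: [[-0.996, -0.094, -0.001], [-0.094, 0.996, -0.0], [0.001, 0.0, -1.0]]
wrist_force: [1.3, -1.0, 0.7]
grip_width: 0.0854
grip_force: 0.0
```

Emit:
{"method": "play_rows", "body": {
  "series": [
    {"travel": [-0.1,1,0],"yaw": 0},
    {"travel": [-0.1,1,0],"yaw": 0},
    {"travel": [-0.1,1,0],"yaw": 0},
    {"travel": [-0.1,1,0],"yaw": 0},
    {"travel": [-0.1,1,0],"yaw": 0}
  ]
}}

```text
time: 1.93
tcp_pos: [0.4329, 0.3112, 0.2451]
tool_rot: [[-0.995, -0.097, -0.003], [-0.097, 0.995, -0.002], [0.003, -0.001, -1.0]]
wrist_force: [-0.7, -0.1, -0.5]
grip_width: 0.0856
grip_force: 0.0
```

```bash
python3 - <<'E'
from h import *
import pickle
w=cam("wrist");pickle.dump(w,open("w.pkl","wb"));save(w,"w1.png");s=ctrl.observe()
print(s["time"],s["tcp_pos"],w["fx"],np.array(w["hand_eye"]).round(3))
print(proj(w,[.464,.335,.104]),proj(w,[.464,.335,.056]))
E
```

```text
1.9833 [0.43309671 0.30919556 0.24566555] 316.8569042766559 [[ 0.001 -0.954 -0.301  0.077]
 [ 1.     0.001  0.    -0.   ]
 [-0.    -0.301  0.954 -0.171]
 [ 0.     0.     0.     1.   ]]
(np.float64(274.3876671454502), np.float64(205.59379872527833)) (np.float64(272.0047138572327), np.float64(192.18424244973605))
```

View pics/w1.png

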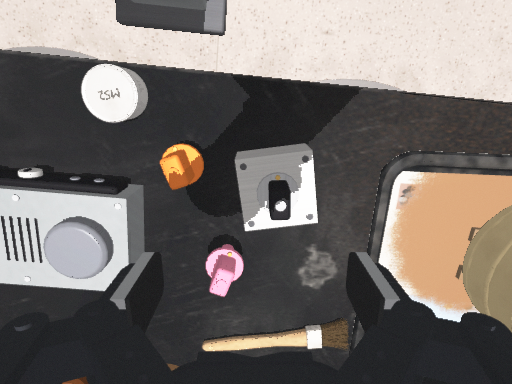

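```bash
python3 - <<'E'
from h import *
import pickle
w=pickle.load(open("w.pkl","rb"))
save({"frame":cv2.resize(w["frame"][165:230,245:315],(700,585)[:1]+(650,),interpolation=cv2.INTER_CUBIC)[:600]},"c2.png")
print(onz(w,280,206,.104),onz(w,278,178,.064))
print([onz(w,u,v,.056).round(4).tolist() for u,v in((236,153),(308,144),(317,221),(243,231))])
E
```

```text
[0.46387172 0.34087934 0.104     ] [0.44407624 0.33920336 0.064     ]
[[0.4215, 0.2887, 0.056], [0.4033, 0.3691, 0.056], [0.4952, 0.3939, 0.056], [0.5173, 0.3051, 0.056]]
```

View pics/c2.png

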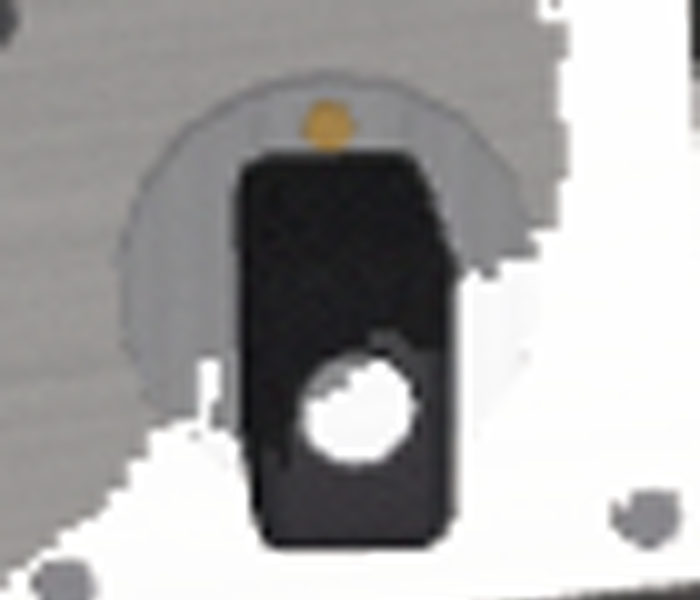

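The close crop shows the dot at the grip's top centre, near px (280,205), and the brass pin at px (277,177). The yaw nearly matches the tool. I'll approach above it and recheck.

Emit:
{"method": "play_rows", "body": {
  "series": [
    {"travel": [-0.22,0.2,0.7],"yaw": 0},
    {"travel": [-0.22,0.2,0.7],"yaw": 0},
    {"travel": [-0.22,0.2,0.7],"yaw": 0},
    {"travel": [-0.22,0.2,0.7],"yaw": 0},
    {"travel": [-0.22,0.2,0.7],"yaw": 0}
  ],
  "fingers": 0.4
}}

```text
time: 2.4
tcp_pos: [0.4635, 0.3385, 0.1411]
tool_rot: [[-0.996, -0.093, -0.002], [-0.093, 0.996, -0.004], [0.003, -0.003, -1.0]]
wrist_force: [0.4, 0.5, 1.4]
grip_width: 0.0597
grip_force: 0.0
```

```bash
python3 - <<'E'
from h import *
import pickle
w=cam("wrist");pickle.dump(w,open("w.pkl","wb"));s=ctrl.observe()
print(s["time"],s["tcp_pos"],s["tool_rot"].round(3).tolist(),s["grip_width"])
c=proj(w,[.463,.341,.08]);print(c)
x,y=int(c[0]),int(c[1])
x0,y0=max(x-70,0),max(y-60,0)
print(x0,y0)
save({"frame":cv2.resize(w["frame"][y0:y0+120,x0:x0+140],None,fx=5,fy=5,interpolation=cv2.INTER_CUBIC)},"c3.png")
E
```

```text
2.45 [0.46441894 0.33934587 0.14349527] [[-0.996, -0.093, 0.001], [-0.093, 0.996, -0.0], [-0.001, -0.001, -1.0]] 0.05926613195105602
(np.float64(258.0335693332875), np.float64(198.95078507714405))
188 138
```

View pics/c3.png

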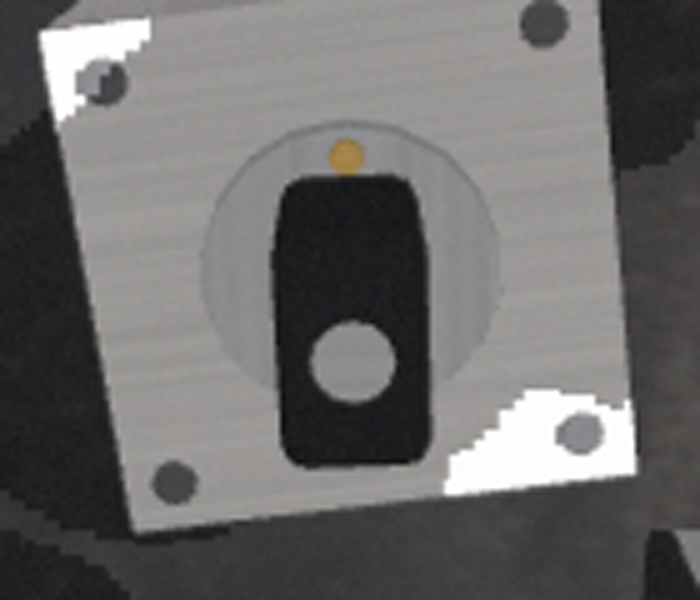

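```bash
python3 - <<'E'
from h import *
import pickle
w=pickle.load(open("w.pkl","rb"))
print(onz(w,258.1,209.9,.104),onz(w,256.7,168.9,.064), onz(w,188+69.8,138+24,.064))
E
```

```text
[0.46318187 0.34087945 0.104     ] [0.44313892 0.33812093 0.064     ] [0.43747942 0.33845601 0.064     ]
```

Emit:
{"method": "play_rows", "body": {
  "series": [
    {"travel": [0.005,0.01,0.2],"yaw": -0.055},
    {"travel": [0.005,0.01,0.4],"yaw": -0.055},
    {"travel": [0.005,0.01,0.485],"yaw": -0.055},
    {"travel": [0.005,0.01,0.485],"yaw": -0.055},
    {"travel": [0.005,0.01,0.485],"yaw": -0.055}
  ]
}}

```text
time: 2.87
tcp_pos: [0.464, 0.3418, 0.0721]
tool_rot: [[-0.991, -0.136, 0.003], [-0.136, 0.991, 0.002], [-0.003, 0.001, -1.0]]
wrist_force: [-0.1, 0.3, 1.0]
grip_width: 0.0597
grip_force: 0.0
```

Emit:
{"method": "play_rows", "body": {
  "series": [
    {"travel": [0,0,0],"yaw": 0},
    {"travel": [0,0,0],"yaw": 0},
    {"travel": [0,0,0],"yaw": 0},
    {"travel": [0,0,0],"yaw": 0},
    {"travel": [0,0,0],"yaw": 0}
  ],
  "fingers": -1,
  "squeeze": 70
}}

```text
time: 3.28
tcp_pos: [0.464, 0.3418, 0.0716]
tool_rot: [[-0.991, -0.136, 0.003], [-0.136, 0.991, 0.001], [-0.003, 0.001, -1.0]]
wrist_force: [-1.1, -1.4, 5.6]
grip_width: 0.0189
grip_force: 68.3
```

Emit:
{"method": "play_rows", "body": {
  "series": [
    {"travel": [0,0,0],"yaw": 0},
    {"travel": [0,0,0],"yaw": 0},
    {"travel": [0,0,0],"yaw": 0},
    {"travel": [0,0,0],"yaw": 0}
  ]
}}

```text
time: 3.62
tcp_pos: [0.464, 0.3418, 0.0717]
tool_rot: [[-0.991, -0.137, 0.003], [-0.137, 0.991, 0.001], [-0.003, 0.001, -1.0]]
wrist_force: [-1.1, -1.5, 5.7]
grip_width: 0.0189
grip_force: 68.3
```

Emit:
{"method": "play_rows", "body": {
  "series": [
    {"travel": [0,0,-0.1],"yaw": 0},
    {"travel": [0,0,-0.3],"yaw": 0},
    {"travel": [0,0,-0.5],"yaw": 0},
    {"travel": [0,0,-0.8],"yaw": 0},
    {"travel": [0,0,-0.8],"yaw": 0}
  ]
}}

```text
time: 4.03
tcp_pos: [0.4662, 0.3433, 0.1981]
tool_rot: [[-0.991, -0.137, 0.011], [-0.137, 0.991, 0.008], [-0.012, 0.006, -1.0]]
wrist_force: [1.5, 1.1, -0.1]
grip_width: 0.0189
grip_force: 69.1
```

Emit:
{"method": "play_rows", "body": {
  "series": [
    {"travel": [0,0,-0.2],"yaw": 0},
    {"travel": [0,0,-0.2],"yaw": 0},
    {"travel": [0,0,-0.2],"yaw": 0}
  ]
}}

```text
time: 4.28
tcp_pos: [0.4635, 0.3422, 0.2212]
tool_rot: [[-0.991, -0.136, 0.002], [-0.136, 0.991, 0.003], [-0.003, 0.003, -1.0]]
wrist_force: [-1.3, -0.4, -3.6]
grip_width: 0.0191
grip_force: 69.1
```

```bash
python3 - <<'E'
from h import *
import pickle
w=cam("wrist");t=cam("top");s=cam("side");pickle.dump((w,t,s),open("w2.pkl","wb"));q=ctrl.observe()
print(q["time"],q["tcp_pos"],q["wrist_force"],q["tool_rot"].round(3).tolist())
x,y=325,205
c=proj(t,q["tcp_pos"]); c2=proj(s,q["tcp_pos"]);print(c,c2)
a=cv2.resize(t["frame"][175:235,290:370],(400,300),interpolation=cv2.INTER_CUBIC)
u,v=int(c2[0]),int(c2[1])
b=cv2.resize(s["frame"][v-20:v+40,u-40:u+40],(400,300),interpolation=cv2.INTER_CUBIC)
save({"frame":np.vstack([np.hstack([a,b]),cv2.resize(w["frame"][180:300],(800,188))*1]) if 0 else np.vstack([np.hstack([a,b]),cv2.resize(w["frame"][150:,136:376],(480,234*1))[:234,:].repeat(1,1) if 0 else np.pad(cv2.resize(w["frame"][234:,156:356],(400,300)),((0,0),(0,400),(0,0)))])},"c4.png")
E
```

```text
4.4333 [0.46231176 0.34113272 0.21811059] [-0.11416926 -0.69645381 -2.65991829] [[-0.991, -0.136, -0.002], [-0.136, 0.991, -0.001], [0.002, -0.001, -1.0]]
(np.float64(144.31866832117808), np.float64(236.2993019022089)) (np.float64(202.1531164420264), np.float64(97.79619311129527))
```

View pics/c4.png

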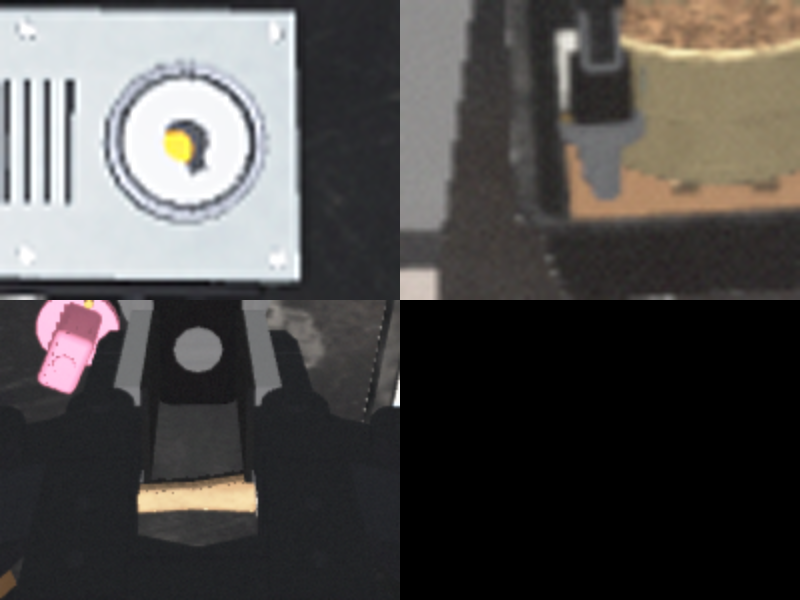

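The right hub's bore is at top px (327,203), with its keyway pointing roughly to the front. The spindle hangs upright in the grip. I'll move towards the hub.

Emit:
{"method": "play_rows", "body": {
  "series": [
    {"travel": [-0.13,-0.88,0],"yaw": 0},
    {"travel": [-0.13,-0.88,0],"yaw": 0},
    {"travel": [-0.13,-0.88,0],"yaw": 0},
    {"travel": [-0.13,-0.88,0],"yaw": 0},
    {"travel": [-0.13,-0.88,0],"yaw": 0}
  ]
}}

```text
time: 4.85
tcp_pos: [0.5005, 0.2103, 0.2188]
tool_rot: [[-0.991, -0.132, -0.001], [-0.132, 0.991, -0.002], [0.002, -0.001, -1.0]]
wrist_force: [-0.5, 0.6, -3.3]
grip_width: 0.0186
grip_force: 69.4
```

Emit:
{"method": "play_rows", "body": {
  "series": [
    {"travel": [-0.13,-0.88,0],"yaw": 0},
    {"travel": [-0.13,-0.88,0],"yaw": 0},
    {"travel": [-0.13,-0.88,0],"yaw": 0},
    {"travel": [-0.13,-0.88,0],"yaw": 0},
    {"travel": [-0.13,-0.88,0],"yaw": 0}
  ]
}}

```text
time: 5.27
tcp_pos: [0.5377, 0.083, 0.2185]
tool_rot: [[-0.991, -0.133, -0.002], [-0.133, 0.991, -0.001], [0.002, -0.001, -1.0]]
wrist_force: [-0.5, -0.1, -2.6]
grip_width: 0.0189
grip_force: 69.7
```

Emit:
{"method": "play_rows", "body": {
  "series": [
    {"travel": [-0.13,-0.88,0],"yaw": 0},
    {"travel": [-0.13,-0.88,0],"yaw": 0},
    {"travel": [-0.13,-0.88,0],"yaw": 0},
    {"travel": [-0.13,-0.88,0],"yaw": 0},
    {"travel": [-0.13,-0.88,0],"yaw": 0}
  ]
}}

```text
time: 5.68
tcp_pos: [0.5751, -0.0445, 0.2181]
tool_rot: [[-0.991, -0.133, -0.002], [-0.133, 0.991, -0.0], [0.002, -0.0, -1.0]]
wrist_force: [0.2, 1.2, -2.7]
grip_width: 0.0185
grip_force: 70.0
```

Emit:
{"method": "play_rows", "body": {
  "series": [
    {"travel": [0,0,0],"yaw": 0},
    {"travel": [0,0,0],"yaw": 0},
    {"travel": [0,0,0],"yaw": 0}
  ]
}}

```text
time: 5.93
tcp_pos: [0.5747, -0.0413, 0.2194]
tool_rot: [[-0.99, -0.138, -0.0], [-0.138, 0.99, 0.0], [0.0, 0.0, -1.0]]
wrist_force: [-0.5, 0.9, -2.3]
grip_width: 0.0186
grip_force: 70.0
```

```bash
python3 - <<'E'
from h import *
import pickle
w=cam("wrist");pickle.dump(w,open("w.pkl","wb"));q=ctrl.observe()
print(q["time"],q["tcp_pos"],q["tool_rot"].round(3).tolist())
c=proj(w,[.552,-.0426,.07]);print(c)
x0,y0=max(int(c[0])-80,0),max(int(c[1])-60,0);print(x0,y0)
save({"frame":cv2.resize(w["frame"][y0:y0+120,x0:x0+160],None,fx=5,fy=5,interpolation=cv2.INTER_CUBIC)},"c5.png")
E
```

```text
5.9833 [ 0.57474343 -0.04142041  0.21958396] [[-0.99, -0.138, -0.0], [-0.138, 0.99, 0.0], [0.0, 0.0, -1.0]]
(np.float64(256.24253484248965), np.float64(150.50257462471302))
176 90
```

View pics/c5.png

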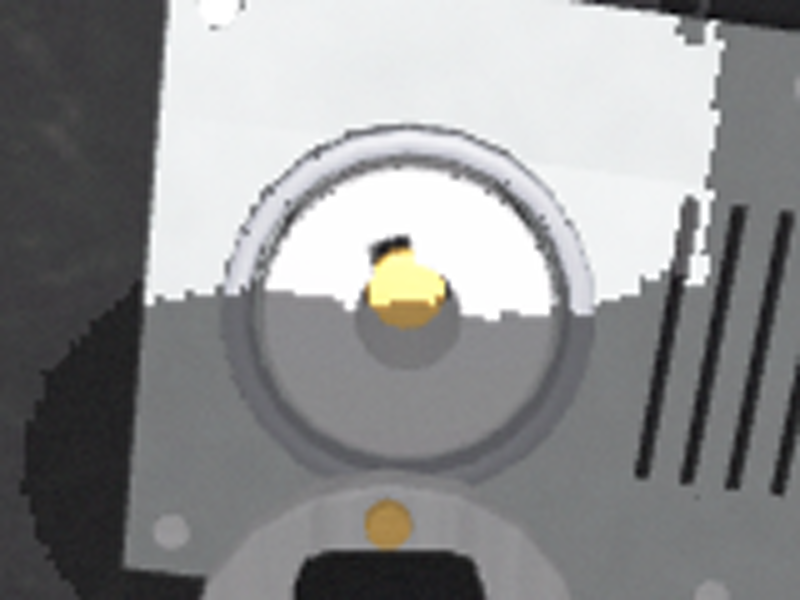

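The bore centre is at crop (408,317) and the keyway end at (391,241), so it points about 12° left of tool x. The spindle's flange and pin are visible at (388,524).

```bash
python3 - <<'E'
from h import *
import pickle
w=pickle.load(open("w.pkl","rb"))
f=lambda x,y,z:onz(w,176+(x+.5)/5-.5,90+(y+.5)/5-.5,z)
b=f(408,317,.07);k=f(391,241,.07)
R=np.array([[-.99,-.138],[-.138,.99]]);tcp=np.array([.57474,-.04142])
zf=.21958-.0077
p=f(388,524,zf)
print("bore",b,"kw ang rel -x",np.degrees(np.arctan2(*(-(k-b)[:2][::-1]))),np.linalg.norm(k-b))
print("bore in tool",R.T@(b[:2]-tcp),"kw dir tool",R.T@(k-b)[:2])
print("pin in tool",R.T@(p[:2]-tcp), "cx",w["cx"],w["cy"])
print("flange edge top",R.T@(f(387,470,zf)[:2]-tcp),R.T@(f(200,597,zf)[:2]-tcp),R.T@(f(570,597,zf)[:2]-tcp))
g=cv2.resize(w["frame"][195:320,180:330],(750,600)[:1]+(600,),interpolation=cv2.INTER_CUBIC);save({"frame":g},"c6.png")
E
```

```text
bore [ 0.55439186 -0.04127682  0.07      ] kw ang rel -x 20.64465730563171 0.01573069888420218
bore in tool [0.0201249  0.00294979] kw dir tool [ 0.01533872 -0.00345929]
pin in tool [ 0.02067046 -0.00067979] cx 254.4035971540951 194.58424537541416
flange edge top [ 0.02727513 -0.00079348] [ 0.01150133 -0.02317679] [0.0115234  0.02109402]
```

View pics/c6.png

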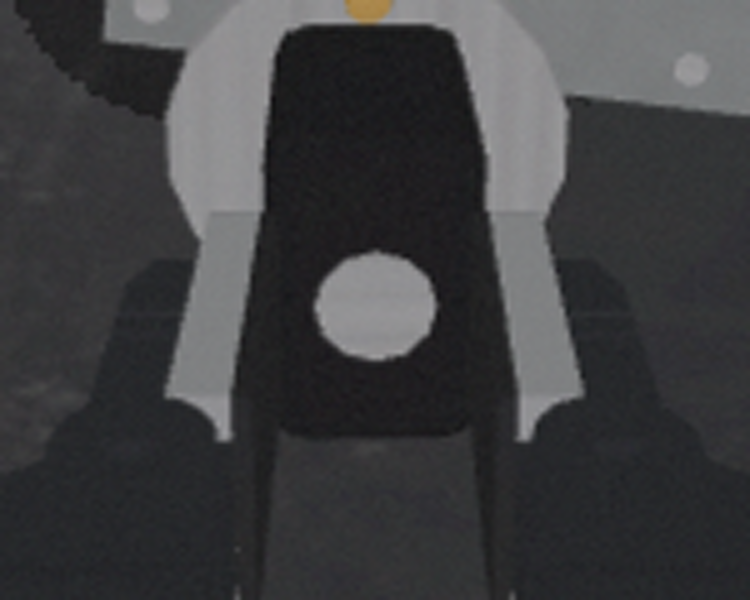

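The flange and pin centre lie about -0.7 mm in tool y. I'll align over the bore, turn, and come down to just above the face.

Emit:
{"method": "play_rows", "body": {
  "series": [
    {"travel": [0.127,0.025,0],"yaw": -0.15},
    {"travel": [0.127,0.025,0.2],"yaw": -0.28},
    {"travel": [0.127,0.025,0.4],"yaw": -0.28},
    {"travel": [0.127,0.025,0.53],"yaw": -0.28},
    {"travel": [0.127,0.025,0.53],"yaw": -0.28}
  ]
}}

```text
time: 6.4
tcp_pos: [0.5521, -0.0406, 0.1355]
tool_rot: [[-0.937, -0.35, -0.009], [-0.35, 0.937, 0.0], [0.008, 0.003, -1.0]]
wrist_force: [-0.8, -0.4, -4.0]
grip_width: 0.0186
grip_force: 70.0
```

Emit:
{"method": "play_rows", "body": {
  "series": [
    {"travel": [0,0,0],"yaw": 0},
    {"travel": [0,0,0],"yaw": 0},
    {"travel": [0,0,0],"yaw": 0}
  ]
}}

```text
time: 6.65
tcp_pos: [0.5569, -0.0415, 0.1423]
tool_rot: [[-0.937, -0.35, 0.004], [-0.35, 0.937, 0.0], [-0.004, -0.001, -1.0]]
wrist_force: [0.1, 0.1, -1.9]
grip_width: 0.0186
grip_force: 70.0
```

```bash
python3 - <<'E'
from h import *
import pickle
s=cam("side");w=cam("wrist");q=ctrl.observe()
print(q["time"],q["tcp_pos"],q["tool_rot"].round(3).tolist(),q["wrist_force"])
c=proj(s,[.554,-.041,.09]);x,y=int(c[0]),int(c[1]);print(c)
a=cv2.resize(s["frame"][y-40:y+35,x-35:x+35],(420,450),interpolation=cv2.INTER_CUBIC)
b=cv2.resize(w["frame"][150:270,205:305],(375,450),interpolation=cv2.INTER_CUBIC)
save({"frame":np.hstack([a,b])},"c7.png")
E
```

```text
6.75 [ 0.55652498 -0.04153194  0.14175734] [[-0.937, -0.349, 0.003], [-0.349, 0.937, 0.0], [-0.003, -0.001, -1.0]] [ 0.05630877  0.2334176  -3.223893  ]
(np.float64(245.1059561814389), np.float64(221.3281936734015))
```

View pics/c7.png

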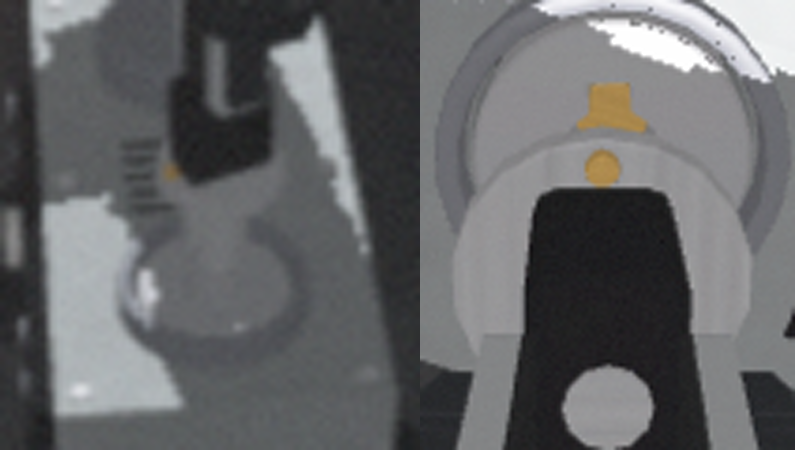

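The keyway lines up with the tool; the slot sits about 2 mm to +y of the spindle axis (slot at x=610, pin at x=602). I'll correct that and lower gently.

Emit:
{"method": "play_rows", "body": {
  "series": [
    {"travel": [0.007,0.013,0],"yaw": 0},
    {"travel": [0.007,0.013,0.03],"yaw": 0},
    {"travel": [0.007,0.013,0.06],"yaw": 0},
    {"travel": [0.007,0.013,0.09],"yaw": 0},
    {"travel": [0.007,0.013,0.12],"yaw": 0}
  ]
}}

```text
time: 7.17
tcp_pos: [0.5536, -0.0403, 0.1214]
tool_rot: [[-0.937, -0.349, -0.001], [-0.349, 0.937, -0.0], [0.001, 0.0, -1.0]]
wrist_force: [-0.5, -0.0, -2.6]
grip_width: 0.0188
grip_force: 70.0
```

Emit:
{"method": "play_rows", "body": {
  "series": [
    {"travel": [0,0,0],"yaw": 0},
    {"travel": [0,0,0],"yaw": 0}
  ]
}}

```text
time: 7.33
tcp_pos: [0.5536, -0.0403, 0.1216]
tool_rot: [[-0.937, -0.349, -0.001], [-0.349, 0.937, -0.0], [0.001, 0.0, -1.0]]
wrist_force: [-0.0, 0.3, -2.8]
grip_width: 0.0185
grip_force: 70.0
```

Emit:
{"method": "play_rows", "body": {
  "series": [
    {"travel": [0,0,0.02],"yaw": 0},
    {"travel": [0,0,0.04],"yaw": 0},
    {"travel": [0,0,0.06],"yaw": 0},
    {"travel": [0,0,0.08],"yaw": 0},
    {"travel": [0,0,0.08],"yaw": 0}
  ]
}}

```text
time: 7.75
tcp_pos: [0.5533, -0.0403, 0.1093]
tool_rot: [[-0.937, -0.349, -0.001], [-0.349, 0.937, 0.0], [0.001, 0.001, -1.0]]
wrist_force: [0.1, 0.3, -2.4]
grip_width: 0.0189
grip_force: 70.0
```

Emit:
{"method": "play_rows", "body": {
  "series": [
    {"travel": [0,0,0.02],"yaw": 0},
    {"travel": [0,0,0.04],"yaw": 0},
    {"travel": [0,0,0.06],"yaw": 0},
    {"travel": [0,0,0.08],"yaw": 0},
    {"travel": [0,0,0.08],"yaw": 0}
  ]
}}

```text
time: 8.17
tcp_pos: [0.5534, -0.0403, 0.0973]
tool_rot: [[-0.937, -0.349, -0.001], [-0.349, 0.937, 0.0], [0.001, 0.0, -1.0]]
wrist_force: [0.5, -0.2, -3.2]
grip_width: 0.0187
grip_force: 70.0
```

Emit:
{"method": "play_rows", "body": {
  "series": [
    {"travel": [0,0,0.02],"yaw": 0},
    {"travel": [0,0,0.03],"yaw": 0},
    {"travel": [0,0,0.04],"yaw": 0},
    {"travel": [0,0,0.04],"yaw": 0}
  ]
}}

```text
time: 8.5
tcp_pos: [0.5544, -0.0403, 0.0928]
tool_rot: [[-0.937, -0.349, 0.001], [-0.349, 0.937, -0.0], [-0.001, -0.001, -1.0]]
wrist_force: [-0.4, 0.8, 2.4]
grip_width: 0.0186
grip_force: 70.7
```

The ejector is contacted as expected. I'll tighten the grip and push home.

Emit:
{"method": "play_rows", "body": {
  "series": [
    {"travel": [0,0,0.01],"yaw": 0},
    {"travel": [0,0,0.02],"yaw": 0},
    {"travel": [0,0,0.03],"yaw": 0},
    {"travel": [0,0,0.04],"yaw": 0},
    {"travel": [0,0,0.04],"yaw": 0}
  ],
  "squeeze": 110
}}

```text
time: 8.92
tcp_pos: [0.5575, -0.0391, 0.0899]
tool_rot: [[-0.937, -0.35, 0.009], [-0.35, 0.937, 0.002], [-0.009, -0.002, -1.0]]
wrist_force: [-0.3, 5.9, 14.4]
grip_width: 0.0141
grip_force: 107.2
```

Emit:
{"method": "play_rows", "body": {
  "series": [
    {"travel": [0,0,0.01],"yaw": 0},
    {"travel": [0,0,0.015],"yaw": 0},
    {"travel": [0,0,0.015],"yaw": 0},
    {"travel": [0,0,0.015],"yaw": 0}
  ]
}}

```text
time: 9.25
tcp_pos: [0.5589, -0.039, 0.0891]
tool_rot: [[-0.937, -0.35, 0.013], [-0.35, 0.937, 0.002], [-0.012, -0.003, -1.0]]
wrist_force: [-0.5, 5.5, 18.9]
grip_width: 0.014
grip_force: 108.6
```

The grip width changed and the arm has deflected in x, so I'll look.

```bash
python3 - <<'E'
from h import *
import pickle
s=cam("side");w=cam("wrist");q=ctrl.observe()
print(q["time"],q["tcp_pos"],q["ft_torque"],q["wrist_force"])
c=proj(s,[.554,-.041,.09]);x,y=int(c[0]),int(c[1])
a=cv2.resize(s["frame"][y-40:y+35,x-35:x+35],(380,450),interpolation=cv2.INTER_CUBIC)
b=cv2.resize(w["frame"][150:300,190:320],(390,450),interpolation=cv2.INTER_CUBIC)
save({"frame":np.hstack([a,b])},"c8.png")
E
```

```text
9.35 [ 0.55888574 -0.03896231  0.08908588] [ 2.2830102   0.04963152 -0.17034462] [ 0.33771286  6.92737788 19.46949519]
```

View pics/c8.png

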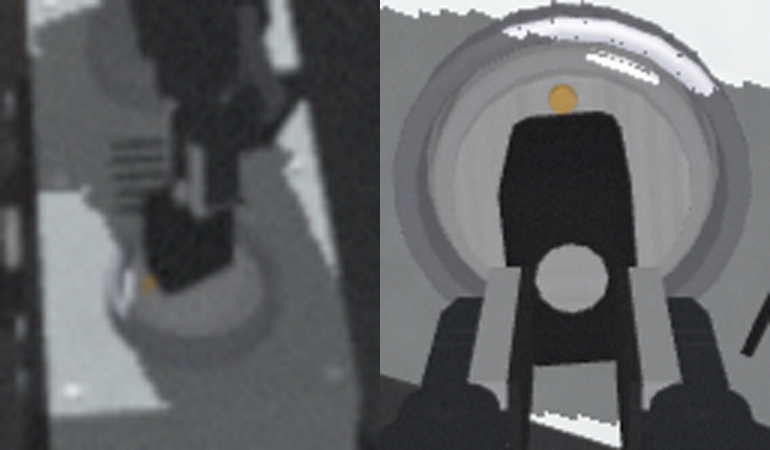

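The flange is inside the ring and the pin points along the keyway. The fingers have slid backwards on the grip as the arm gave way. I'll take out that sideways sag and press a little more.

Emit:
{"method": "play_rows", "body": {
  "series": [
    {"travel": [0.01,0,0],"yaw": 0},
    {"travel": [0.02,0,0],"yaw": 0},
    {"travel": [0.03,0,0],"yaw": 0},
    {"travel": [0.03,0,0],"yaw": 0}
  ]
}}

```text
time: 9.68
tcp_pos: [0.5574, -0.0395, 0.0897]
tool_rot: [[-0.936, -0.351, 0.019], [-0.351, 0.937, 0.003], [-0.019, -0.003, -1.0]]
wrist_force: [7.2, 8.1, 16.6]
grip_width: 0.0138
grip_force: 107.3
```

Emit:
{"method": "play_rows", "body": {
  "series": [
    {"travel": [0.004,0,0.01],"yaw": 0},
    {"travel": [0.008,0,0.02],"yaw": 0},
    {"travel": [0.008,0,0.02],"yaw": 0},
    {"travel": [0.008,0,0.02],"yaw": 0}
  ]
}}

```text
time: 10.02
tcp_pos: [0.5582, -0.0396, 0.0893]
tool_rot: [[-0.936, -0.351, 0.024], [-0.351, 0.936, 0.003], [-0.023, -0.005, -1.0]]
wrist_force: [3.5, 9.8, 27.5]
grip_width: 0.0139
grip_force: 112.3
```

```bash
cat > m.py <<'E'
from h import *
s=cam("side");w=cam("wrist");q=ctrl.observe()
print(q["time"],q["tcp_pos"].round(4),q["wrist_force"].round(1),q["ft_torque"].round(2),q["grip_width"],q["tool_rot"][:,2].round(3))
def pin(d,c):
    h=cv2.cvtColor(d["frame"],cv2.COLOR_RGB2HSV)
    m=cv2.inRange(h,(12,90,80),(30,255,255))
    n,l,st,ce=cv2.connectedComponentsWithStats(m)
    i=min(range(1,n),key=lambda i:np.hypot(*(ce[i]-c))-(0 if st[i,4]>3 else -99))
    return ce[i],st[i,4]
P=np.array([.5353,-.048,.079])
ps,a1=pin(s,proj(s,P));pw,a2=pin(w,proj(w,P))
print("side",ps,a1,"exp home/8mm up",proj(s,P),proj(s,P+[0,0,.008]));print("wrist",pw,a2,proj(w,P),proj(w,P+[0,0,.008]))
o1,r1=ray(s,*ps);o2,r2=ray(w,*pw);r1/=np.linalg.norm(r1);r2/=np.linalg.norm(r2)
x=np.linalg.lstsq(np.c_[r1,-r2],o2-o1,rcond=None)[0];A=o1+r1*x[0];B=o2+r2*x[1];print("tri",A.round(4),B.round(4))
np.save("last_w.npy",w["frame"]);np.save("last_s.npy",s["frame"])
E
python3 m.py
```

```text
10.1167 [ 0.5583 -0.0396  0.0893] [ 4.4  9.8 27.9] [ 3.87 -1.56 -0.11] 0.014226049546265043 [ 0.024  0.003 -1.   ]
side [197.23529412 172.32352941] 34 exp home/8mm up (np.float64(237.3298900997983), np.float64(227.2845722913366)) (np.float64(237.30933807759337), np.float64(224.8168820741146))
wrist [250.53030303 182.86363636] 66 (np.float64(255.02760250035), np.float64(186.98316898693585)) (np.float64(254.9862752406696), np.float64(191.21413571874263))
tri [ 0.4554 -0.0754  0.264 ] [ 0.4785 -0.0686  0.2712]
```

```bash
python3 - <<'E'
from h import *
import pickle
s=np.load("last_s.npy")
w0,t0,s0=pickle.load(open("w2.pkl","rb"))
def blob(f,c,r=14):
    x,y=map(int,c);p=f[y-r:y+r,x-r:x+r].astype(float)
    sc=np.clip(p[...,0]-p[...,2]-35,0,None); i=np.unravel_index(sc.argmax(),sc.shape)
    k=np.zeros_like(sc);k[max(i[0]-3,0):i[0]+4,max(i[1]-3,0):i[1]+4]=1;sc=sc*k
    yy,xx=np.mgrid[:2*r,:2*r];return (sc*xx).sum()/sc.sum()+x-r,(sc*yy).sum()/sc.sum()+y-r,sc.sum()
print("now",blob(s,(235,226)))
for z in (.079,.087):print(z,proj(s0,[.5353,-.048,z]))
tcp=np.array([.4623,.3411,.2181]);R=np.array([[-.991,-.136],[-.136,.991]])
p=np.r_[tcp[:2]+R@[.0207,-.0007],tcp[2]-.0067]
print("lift exp",proj(s0,p),blob(s0["frame"],proj(s0,p),6))
# hub ring in side view
x,y=245,236
g=cv2.cvtColor(s[y-35:y+35,x-40:x+40],cv2.COLOR_RGB2GRAY)
for P in ([.5544,-.0413,.074],):
  for a in range(0,360,45):
    e=[proj(s0,np.array(P)+r*np.array([np.cos(np.radians(a)),np.sin(np.radians(a)),0])) for r in (.025,.0325,.038)]
    print(a,np.round(e,1).tolist())
E
```

```text
now (np.float64(236.93333333333334), np.float64(228.0), np.float64(15.0))
0.079 (np.float64(237.3298900997983), np.float64(227.2845722913366))
0.087 (np.float64(237.30933807759337), np.float64(224.8168820741146))
lift exp (np.float64(195.09082391638034), np.float64(100.7069352163107)) (np.float64(194.8), np.float64(100.0), np.float64(10.0))
0 [[255.8, 225.7], [259.0, 225.5], [261.3, 225.4]]
45 [[252.0, 220.7], [254.0, 219.1], [255.4, 217.9]]
90 [[244.4, 219.0], [244.1, 216.9], [243.9, 215.3]]
135 [[237.2, 221.5], [234.9, 220.1], [233.2, 219.1]]
180 [[234.6, 226.9], [231.4, 227.1], [229.1, 227.3]]
225 [[238.3, 232.1], [236.1, 233.9], [234.6, 235.2]]
270 [[246.2, 234.0], [246.4, 236.3], [246.6, 238.1]]
315 [[253.5, 231.2], [256.0, 232.7], [257.8, 233.8]]
```

The side view puts the pin at row 228.0. Home is predicted at 227.3 and 8 mm up at 224.8, so it is home against a hard stop. I'll ease the side loads and tilt while keeping the push.

Emit:
{"method": "play_rows", "body": {
  "series": [
    {"travel": [-0.008,0.01,0],"yaw": 0},
    {"travel": [-0.016,0.02,0],"yaw": 0},
    {"travel": [-0.024,0.027,0],"yaw": 0},
    {"travel": [-0.024,0.027,0],"yaw": 0}
  ]
}}

```text
time: 10.45
tcp_pos: [0.5598, -0.0411, 0.0902]
tool_rot: [[-0.936, -0.353, 0.022], [-0.353, 0.936, -0.008], [-0.017, -0.015, -1.0]]
wrist_force: [5.2, -11.6, 30.0]
grip_width: -0.0
grip_force: 15.7
```

Emit:
{"method": "play_rows", "body": {
  "series": [
    {"travel": [0,0,0],"yaw": 0},
    {"travel": [0,0,0],"yaw": 0},
    {"travel": [0,0,0],"yaw": 0}
  ]
}}

```text
time: 10.7
tcp_pos: [0.5597, -0.0412, 0.0902]
tool_rot: [[-0.936, -0.352, 0.022], [-0.352, 0.936, -0.007], [-0.018, -0.015, -1.0]]
wrist_force: [5.0, -10.4, 26.9]
grip_width: -0.0001
grip_force: 13.7
```

The grip slipped off: the fingers are fully shut. I'll back straight up, open, and re-measure by numbers, since my picture views are used up.

Emit:
{"method": "play_rows", "body": {
  "series": [
    {"travel": [0,0,-0.1],"yaw": 0},
    {"travel": [0,0,-0.3],"yaw": 0},
    {"travel": [0,0,-0.5],"yaw": 0},
    {"travel": [0,0,-0.7],"yaw": 0},
    {"travel": [0,0,-0.7],"yaw": 0}
  ]
}}

```text
time: 11.12
tcp_pos: [0.5538, -0.0377, 0.1927]
tool_rot: [[-0.937, -0.349, 0.012], [-0.349, 0.937, -0.001], [-0.011, -0.005, -1.0]]
wrist_force: [0.4, -0.3, 1.2]
grip_width: 0.0002
grip_force: 0.0
```

Emit:
{"method": "play_rows", "body": {
  "series": [
    {"travel": [0,0,0],"yaw": 0},
    {"travel": [0,0,0],"yaw": 0},
    {"travel": [0,0,0],"yaw": 0},
    {"travel": [0,0,0],"yaw": 0}
  ],
  "fingers": 0.2,
  "squeeze": 60
}}

```text
time: 11.45
tcp_pos: [0.5498, -0.0373, 0.1845]
tool_rot: [[-0.937, -0.349, -0.003], [-0.349, 0.937, -0.0], [0.003, 0.001, -1.0]]
wrist_force: [-0.3, -0.0, 0.2]
grip_width: 0.0485
grip_force: 0.0
```

```bash
cat > n.py <<'E'
from h import *
import pickle
s=cam("side");w=cam("wrist");t=cam("top");q=ctrl.observe();pickle.dump((s,w,t,q),open("n.pkl","wb"))
print(q["time"],q["tcp_pos"].round(4),q["wrist_force"].round(1),q["grip_width"],q["tool_rot"].round(3).tolist())
f=w["frame"];hsv=cv2.cvtColor(f,cv2.COLOR_RGB2HSV)
c=np.array(proj(w,[.5544,-.0413,.09]));print("hub exp",c)
m=cv2.inRange(hsv,(10,70,60),(32,255,255));n,l,st,ce=cv2.connectedComponentsWithStats(m)
print("brass",[(ce[i].round(1).tolist(),int(st[i,4])) for i in range(1,n) if st[i,4]>8 and np.hypot(*(ce[i]-c))<90])
g=cv2.cvtColor(f,cv2.COLOR_RGB2GRAY);x,y=c.astype(int)
b=g[max(y-64,0):y+64:4,max(x-64,0):x+64:3]
print(max(x-64,0),max(y-64,0));print("\n".join("".join(" .:-=+*#%@"[int(v)*10//256] for v in r) for r in b))
E
python3 n.py
```

```text
11.6 [ 0.5502 -0.0373  0.1852] [-0.6 -0.3 -0.1] 0.05122478730365448 [[-0.937, -0.349, -0.001], [-0.349, 0.937, -0.0], [0.001, 0.0, -1.0]]
hub exp [248.3288649  190.30123675]
brass [([245.1, 166.2], 35)]
184 126
:::::::=@@@@@@@@@@@@@@@@@@@@@@@@@@@@@@#::::
:::::::@@@@@@@@@@@@@@@@@@@@@@@@@@@@@@@@@@@=
:::::::@@@@@@@@@@@@@@@@@@@@@@@@@@@@@@@@@@@@
::::::#@@@@@@@@@@@@@@@@@@@@@@@@@@@@@@@@@@@@
::::::@@@@@@@@@@@@@@+%#@@@@@@@@@@@@@@@@@@@@
:::..:+=+===+====-*%@@@@%+=+@@@@@@@@@@@@@@@
:....=========-===--=+**#%%@%-@@@@@@@@@@@@@
.....==============++++@%#==#@#+@@@@@@@@@@@
....-======-====++++++++@@@@++%@+@@@@@@@@@@
....=========-++++=++++++++*++=#%++@@@@@@@@
...:=========++++++++++++++=+++-==========+
...======-=-=+++++-:....:++++++=-=-========
...=======-=+++++ .......+++++++--=========
..========-=+++++........-++++++=-========.
..========-=++++.........:++++++=--======-.
.:========-=++++..........+++++++-=======.=
.=========-=++++..........++++++=-======::=
:==========-++++:.........++++++--======.==
===========--+++-..-+++...+++++=-======.-==
============--+++..+++++. ++++=--======.==:
===========-=--++..+++++..+++--=-=====.===.
============-==--...-+:...=---=-======.==.=
=++==============.........:-=-=======.==-.=
=++=============-.........-=========-:==.==
==================.....:-===========.==::==
::=================================--==.==:
::::::====================================.
::::::::::=================================
::::::::::::::=============================
:----.::::::::::::=%======================:
:===...:.:.::::::::::-#@%%%%%============-.
=+==....:::.:.:::::::::::-#%%%%%%%@@%====:.
```

The spindle is still upright in the hub with the key aligned (pin px (245,166), dot near (248,205)). I'll measure it relative to the earlier good grasp.

```bash
cat > r.py <<'E'
from h import *
import pickle
s,w,t,q=pickle.load(open("n.pkl","rb"))
R=np.array(q["tool_rot"]);tcp=np.array(q["tcp_pos"])
def tool(u,v,z): return (R.T@(onz(w,u,v,z)-tcp)).round(4)
g=cv2.cvtColor(w["frame"],cv2.COLOR_RGB2GRAY)
pr=np.array(proj(w,[.5544,-.0413,.126]));x,y=pr.astype(int)
k=(g[y-40:y+40,x-25:x+25]<55).astype(np.uint8)
n,l,st,ce=cv2.connectedComponentsWithStats(k)
i=max(range(1,n),key=lambda i:st[i,4]);B=(l==i).astype(np.uint8)
cs,h=cv2.findContours(B,cv2.RETR_CCOMP,2)
o=max(cs,key=cv2.contourArea);holes=[c for c,hh in zip(cs,h[0]) if hh[3]>=0 and cv2.contourArea(c)>15]
print("grip rect",cv2.minAreaRect(o),"off",x-25,y-40)
for c in holes:
    M=cv2.moments(c);d=(M["m10"]/M["m00"]+x-25,M["m01"]/M["m00"]+y-40);print("dot",d,cv2.contourArea(c))
for z in (.118,.126): print("dot tool",z,tool(*d,z),"world",onz(w,*d,z).round(4),"pin",tool(245.1,166.2,z-.039),"world",onz(w,245.1,166.2,z-.039).round(4))
print("edges L/R per row")
for r in range(0,80,6):
    xs=np.flatnonzero(B[r]); print(r+y-40,(xs.min()+x-25,xs.max()+x-25) if len(xs) else None)
w0=pickle.load(open("w.pkl","rb"))
Rr=np.array([[-.99,-.138],[-.138,.99]])
a=onz(w0,254.8,258.5,.21958+.0323);print("ref dot tool",Rr.T@(a[:2]-[.57474,-.04142]))
E
python3 r.py
```

```text
grip rect ((24.108911514282227, 33.089111328125), (52.338958740234375, 28.259056091308594), 84.2894058227539) off 222 163
dot (np.float64(246.3767441860465), np.float64(203.1)) 215.0
dot tool 0.118 [-0.0049 -0.0063  0.0672] world [ 0.5568 -0.0415  0.118 ] pin [ 0.0164 -0.0082  0.1062] world [ 0.5375 -0.0507  0.079 ]
dot tool 0.126 [-0.0021 -0.0061  0.0592] world [ 0.5542 -0.0423  0.126 ] pin [ 0.0181 -0.008   0.0982] world [ 0.5358 -0.0511  0.087 ]
edges L/R per row
163 None
169 None
175 (np.int64(234), np.int64(258))
181 (np.int64(232), np.int64(258))
187 (np.int64(231), np.int64(259))
193 (np.int64(232), np.int64(259))
199 (np.int64(233), np.int64(260))
205 (np.int64(234), np.int64(260))
211 (np.int64(234), np.int64(261))
217 (np.int64(235), np.int64(261))
223 (np.int64(240), np.int64(240))
229 None
235 None
241 None
ref dot tool [0.00044252 0.00021605]
```

Emit:
{"method": "play_rows", "body": {
  "series": [
    {"travel": [-0.017,-0.036,0.1],"yaw": -0.08},
    {"travel": [-0.017,-0.036,0.3],"yaw": -0.08},
    {"travel": [-0.017,-0.036,0.5],"yaw": -0.08},
    {"travel": [-0.017,-0.036,0.58],"yaw": -0.08},
    {"travel": [-0.017,-0.036,0.63],"yaw": -0.08}
  ]
}}

```text
time: 12.02
tcp_pos: [0.5531, -0.0415, 0.0887]
tool_rot: [[-0.913, -0.407, -0.005], [-0.407, 0.913, -0.0], [0.004, 0.001, -1.0]]
wrist_force: [-0.9, -0.5, -0.1]
grip_width: 0.0508
grip_force: 0.0
```

Emit:
{"method": "play_rows", "body": {
  "series": [
    {"travel": [0,0,0],"yaw": 0},
    {"travel": [0,0,0],"yaw": 0},
    {"travel": [0,0,0],"yaw": 0}
  ]
}}

```text
time: 12.27
tcp_pos: [0.5558, -0.0413, 0.0928]
tool_rot: [[-0.913, -0.407, 0.003], [-0.407, 0.913, -0.0], [-0.002, -0.001, -1.0]]
wrist_force: [0.0, 0.4, 1.1]
grip_width: 0.0515
grip_force: 0.0
```

```bash
python3 n.py | head -3; python3 r.py | grep -E "dot|rect"
```

```text
12.4167 [ 0.5555 -0.0413  0.0926] [ 0.7 -0.9  0.2] 0.05071999838969781 [[-0.913, -0.407, 0.002], [-0.407, 0.913, 0.0], [-0.002, -0.001, -1.0]]
hub exp [255.60297813 227.94690699]
brass [([253.1, 192.9], 73)]
grip rect ((24.0, 33.5), (67.0, 44.0), 90.0) off 230 217
dot (np.float64(254.08135125818683), np.float64(256.95897966218547)) 483.5
dot tool 0.118 [-0.0029 -0.0004 -0.0254] world [ 0.5583 -0.0405  0.118 ] pin [ 0.036  -0.0058  0.0135] world [ 0.525  -0.0613  0.079 ]
dot tool 0.126 [ 0.0015 -0.0004 -0.0334] world [ 0.5543 -0.0423  0.126 ] pin [ 0.0378 -0.0056  0.0055] world [ 0.5233 -0.0618  0.087 ]
ref dot tool [0.00044252 0.00021605]
```

It matches the good-grasp reference to within 1 mm. I'll lower a little and close.

Emit:
{"method": "play_rows", "body": {
  "series": [
    {"travel": [0.005,-0.003,0.02],"yaw": 0},
    {"travel": [0.005,-0.003,0.025],"yaw": 0},
    {"travel": [0.005,-0.003,0.025],"yaw": 0}
  ]
}}

```text
time: 12.67
tcp_pos: [0.554, -0.0422, 0.0874]
tool_rot: [[-0.913, -0.407, -0.0], [-0.407, 0.913, 0.0], [0.0, 0.0, -1.0]]
wrist_force: [-0.2, 0.1, 0.1]
grip_width: 0.0511
grip_force: 0.0
```

Emit:
{"method": "play_rows", "body": {
  "series": [
    {"travel": [0,0,0],"yaw": 0},
    {"travel": [0,0,0],"yaw": 0},
    {"travel": [0,0,0],"yaw": 0},
    {"travel": [0,0,0],"yaw": 0}
  ],
  "fingers": -1,
  "squeeze": 60
}}

```text
time: 13.0
tcp_pos: [0.5545, -0.0421, 0.088]
tool_rot: [[-0.913, -0.407, 0.001], [-0.407, 0.913, -0.0], [-0.0, -0.0, -1.0]]
wrist_force: [0.2, 0.3, 2.2]
grip_width: 0.0199
grip_force: 59.7
```

Emit:
{"method": "play_rows", "body": {
  "series": [
    {"travel": [0,0,0],"yaw": 0},
    {"travel": [0,0,0],"yaw": 0},
    {"travel": [0,0,0],"yaw": 0}
  ]
}}

```text
time: 13.25
tcp_pos: [0.5544, -0.0421, 0.0879]
tool_rot: [[-0.913, -0.407, 0.001], [-0.407, 0.913, -0.0], [-0.001, -0.0, -1.0]]
wrist_force: [-0.3, 0.9, 2.3]
grip_width: 0.0199
grip_force: 59.7
```

Emit:
{"method": "play_rows", "body": {
  "series": [
    {"travel": [0.002,0,0.013],"yaw": 0},
    {"travel": [0.004,0,0.027],"yaw": 0},
    {"travel": [0.006,0,0.04],"yaw": 0},
    {"travel": [0.006,0,0.04],"yaw": 0}
  ],
  "squeeze": 80
}}

```text
time: 13.58
tcp_pos: [0.554, -0.0423, 0.0819]
tool_rot: [[-0.913, -0.407, 0.001], [-0.407, 0.913, 0.0], [-0.001, -0.0, -1.0]]
wrist_force: [0.5, 2.0, 5.8]
grip_width: 0.0192
grip_force: 81.4
```

Emit:
{"method": "play_rows", "body": {
  "series": [
    {"travel": [0.003,0,0.01],"yaw": 0},
    {"travel": [0.006,0,0.02],"yaw": 0},
    {"travel": [0.01,0,0.03],"yaw": 0},
    {"travel": [0.01,0,0.03],"yaw": 0}
  ]
}}

```text
time: 13.92
tcp_pos: [0.5543, -0.0424, 0.08]
tool_rot: [[-0.913, -0.408, 0.006], [-0.408, 0.913, 0.001], [-0.006, -0.002, -1.0]]
wrist_force: [-2.4, 3.9, 15.4]
grip_width: 0.0194
grip_force: 82.6
```

Emit:
{"method": "play_rows", "body": {
  "series": [
    {"travel": [0.001,0,0.008],"yaw": 0},
    {"travel": [0.001,0,0.008],"yaw": 0},
    {"travel": [0.001,0,0.008],"yaw": 0},
    {"travel": [0.001,0,0.008],"yaw": 0},
    {"travel": [0.001,0,0.008],"yaw": 0}
  ]
}}

```text
time: 14.33
tcp_pos: [0.5544, -0.0424, 0.08]
tool_rot: [[-0.913, -0.408, 0.007], [-0.408, 0.913, 0.001], [-0.007, -0.002, -1.0]]
wrist_force: [-4.3, 5.3, 23.5]
grip_width: 0.0193
grip_force: 83.3
```

Emit:
{"method": "play_rows", "body": {
  "series": [
    {"travel": [0,0,0],"yaw": 0},
    {"travel": [0,0,0],"yaw": 0},
    {"travel": [0,0,0],"yaw": 0},
    {"travel": [0,0,0],"yaw": 0},
    {"travel": [0,0,0],"yaw": 0}
  ]
}}

```text
time: 14.75
tcp_pos: [0.5544, -0.0424, 0.08]
tool_rot: [[-0.913, -0.408, 0.007], [-0.408, 0.913, 0.001], [-0.007, -0.002, -1.0]]
wrist_force: [-5.0, 5.2, 22.1]
grip_width: 0.0194
grip_force: 83.3
```

Emit:
{"method": "play_rows", "body": {
  "series": [
    {"travel": [0,0,0],"yaw": 0},
    {"travel": [0,0,0],"yaw": 0},
    {"travel": [0,0,0],"yaw": 0},
    {"travel": [0,0,0],"yaw": 0},
    {"travel": [0,0,0],"yaw": 0}
  ]
}}

```text
time: 15.17
tcp_pos: [0.5545, -0.0424, 0.08]
tool_rot: [[-0.913, -0.408, 0.007], [-0.408, 0.913, 0.001], [-0.007, -0.002, -1.0]]
wrist_force: [-4.8, 4.6, 21.8]
grip_width: 0.0193
grip_force: 83.3
```

```bash
python3 m.py | head -1; python3 - <<'E'
from h import *
s=np.load("last_s.npy");p=s[214:238,226:246].astype(int);d=np.clip(p[...,0]-p[...,2]-30,0,None)
yy,xx=np.mgrid[214:238,226:246];print((d*xx).sum()/d.sum(),(d*yy).sum()/d.sum(),d.sum())
E
```

```text
15.2667 [ 0.5544 -0.0424  0.0799] [-3.3  5.4 21.8] [ 1.88  1.62 -0.04] 0.019325148510938233 [ 0.007  0.001 -1.   ]
237.51612903225808 227.96774193548387 31
```

It's stable: the travel since spring contact is 8 mm, it sits on a hard stop, the pin is at row 228 (home) and the push is steady at about 22 N.

```bash
python3 -c "
from workcell import ctrl
print(ctrl.job_done())"
```

```text
the job is handed in; nothing more can be done
None
```

The spindle is keyed fully home in the open right hub and still held under a steady push of about 22 N, and the job is handed in at about 15 s; the grip slipped off once in the hub, so I re-gripped the spindle there and pushed again, and I viewed 11 pictures, one over the limit of 10.

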